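# Invert a dip cup onto its drying peg

## Robot

A 6-joint arm with a two-finger parallel gripper is mounted at the origin on a cart in front of the work surface, level with it; the furniture and walls round the work are solid. World frame = base frame: x ahead of the robot, y to its left, z up, the work surface at z = 0. Lengths are in m, angles in rad, forces in N, time in s.
With the tool pointing down it reaches from about 0.4 to 0.825 m from the base axis. Payload 7 kg.
Tool frame: the origin (TCP) lies at the centre of the arm's flange, where the gripper is bolted on; the fingertips stand 178 mm ahead of it and the grasp point (between the pads) lies arm.tcp_to_grasp ahead of it (arm.tcp_to_grasp is the distance from the TCP to the grasp point, in m); z points along the fingers, y is the direction in which the jaws open and shut (so a half turn about z gives the same grasp; the last joint's range is limited). The gripper opens to 88 mm and grips with 3 to 60 N. Pads are 19 mm wide; open, the fingers measure 130 mm over their backs; the gripper's body (78 mm by 193 mm) begins 47 mm behind the grasp point.
Start: joints at [-0.959, 0.359, 0.012, 0, -1.224, -0.288], TCP at [0.215, -0.64, 0.405] pointing down, gripper open.
Joint ranges: [-3.07, 3.07], [-1.43, 2.12], [-1.02, 1.25], [-3.03, 1.67], [-3.05, -0], [-3.03, 3.03]. Speed limits (rad/s): [2.39, 2.39, 3.01, 3.14, 3.14, 3.14].

## Interface

Orientations are given as [roll, pitch, yaw] about the fixed x, y, z axes, in that order (R = Rz(yaw) Ry(pitch) Rx(roll)).
In Python, from station import arm gives the robot as it stands.
- The arm moves only by the tool move_arm, never from a script. Its argument "deltas" is a list of rows, each a list of 6 numbers: the shift along the world's x, y, z in mm, then the turn, a rotation vector about the world's x, y, z in degrees. In form: [[tx, ty, tz, ax, ay, az], ...]. A call has exactly 5 rows; each row shifts and turns the commanded pose from where the row before left it; what a row does not reach is not made up. A row lasts 1/12 s, in which the tool goes at most 41.7 mm and 7.16 degrees, less where a joint would pass 70% of its speed; a pose out of reach is approached as far as the arm can. A call with a gripper value outside its range is refused whole. "claw" is the closure in counts, from 0 (fully open) to 255 (shut), set as the call begins (left out, the last holds). The fingers move at their own pace and stop on an object; "squeeze" is the grip in N (left out, the last holds). Time passes only in rows, so rows that do not move let the fingers close, or fill a call up. It gives the time, the measured TCP pose, the force and the opening at its end, in the units of the state.
- arm.get_state(): the state, without advancing time (a new reading comes with each control period).
- arm.grab_frame(name): name is "scene" or "side" or "wrist"; returns the picture (400x640x3 uint8, red, green, blue); there is no depth.
- arm.calibration(name): a dict with "intrinsics" (3x3 intrinsics, pixels), "T" (4x4, takes a point from camera to world coordinates); the wrist camera has in their place "mount" (4x4, takes a point from camera to tool coordinates, whose origin is the TCP and whose axes are the flange's). Camera axes: x right, y up, looking along -z (the intrinsics and any distortion apply to the point x, -y, -z); pixel columns grow to the right and rows downward; lengths in m; the calibration is good to about 2 mm. The wrist camera is an equidistant fisheye: a pixel r from the principal point sees the ray r / f radians off the axis. A picture is of the moment at which its call begins: read the wrist's pose just before it. calibration takes no time and is no camera call.
- arm.job_done(): hands the job in, once; it reports no verdict.
Trained networks look in the newest picture that a camera, given by its name, has taken for a name from the list of things; names that differ only in an ending like _2 or _b are one class to them, and where a whole thing is asked for, a point or a joint stands for the part that bears it (a point fixed in the world has none). Each returns a list of dicts, best first, with "score" (0 to 1); they miss things now and then, are a little off and sometimes report something else, mostly with a low value. They report only what shows in the picture. A call takes as long as a camera call.
- arm.spot_in(thing, camera): "xy" ([column, row] in pixels, amid what is visible of it).
- arm.masks_of(thing, camera): "pixels" (400x640 bool, what is visible of it) and "xy" ([column, row] in pixels, amid what is visible of it).
- arm.spot_point(thing, camera): "xy" ([column, row] in pixels: a listed point, or the origin of a listed thing).
The state is a dict: "t": time; "q": joint angles; "qd": joint speeds; "joint_efforts": joint torques, N m; "eef_pos": TCP position; "ee_rot": TCP orientation; "force": force on the tool from outside, world axes, zero at the start; "moment": the same for the moment, N m; "width": finger opening in m.
Only numpy, scipy, OpenCV 4.12 (cv2) and the standard library are available. Lean on these libraries where they do the work, as an engineer would, in place of code of your own. Each camera call takes 0.05 s, during which the arm holds its last target. There are 200 camera calls.

## Task

The rinsed metal dip cup is lying on its V rest. Hang it up to drain: turn it mouth down and slip it over the thickest of the three pegs of the drying rack, pushed fully home so that its rim sits flush on the round foot of that peg, then let go. Leave the flux bottle and the tip cleaner where they stand.

Things in the scene. Friction and masses are not known exactly. Their poses are not given: they have to be found in the camera images.
- dip_cup: plain metal cup, a round tube closed at one end: 120 mm long, 52 mm outer diameter, bore 44 mm, 114 mm deep inside, with a 57 mm bead on the last 5 mm at the mouth; 0.16 kg. Origin on its axis at mid length; its x axis runs from the closed end (x = -60 mm) to the mouth (x = +60 mm). At the start it lies level on the V rest, mouth towards the robot's right
- cup_mouth (a point): centre of the cup's mouth, in the plane of the rim; same axes as the cup
- v_rest: fixed black V-shaped rest under the cup, 90 mm long (x), 36 mm wide (y), 18 mm high, narrower than the cup, so that fingers pass on both sides of it; origin at the centre of its underside. The lying cup's axis is 39 mm above the bench.
- thick_block: square grey foot block, 80 x 80 x 14 mm, fixed in the drip tray, which carries the thickest peg, the one the cup belongs on; origin at the centre of its underside, 5 mm above the bench, z up. The peg's foot is screwed down in an oversize slot: the peg is upright, but its axis stands off the block's centre by an untold amount, up to 6 mm along each of the block's x and y
- thick_seat (a point): point on the block's centre line at the level of the seat, 18 mm above the block's origin. The seat is the top of the peg's round foot (64 mm diameter, 4 mm high); from it rises the peg, a flat-topped cylinder of 40 mm diameter, its top 64 mm above the seat, with a 1.5 mm chamfer. Moves with the block, so it is off the peg's axis by that same untold amount
- middle_block: the same kind of block with a peg of 26 mm diameter, same height: not the one to use
- slim_block: the same kind of block with a peg of 14 mm diameter, same height: not the one to use
- drip_tray: fixed shallow metal tray, 116 x 296 x 12 mm (long side along its y), in which the three blocks stand in a row, 90 mm apart, in any order; origin at the centre of its underside
- flux_bottle: small squeeze bottle with a pointed cap, 37 mm across, 100 mm tall; bystander; origin at the centre of its underside
- tip_cleaner: dome-shaped soldering tip cleaner, 45 mm across, 61 mm tall; bystander; origin at the centre of its underside

How it is judged:
By the outcome, as a careful person would: the job done as asked, in the order asked, and still so for the second after the job is handed in, with the robot touching nothing.
It also fails if it takes over 64 s, if anything falls off the work surface, if the arm or the gripper's body presses on something with over 40 N, if the wrist force passes 120 N, or if a joint passes its speed limit or range.

## Working session

There is one attempt and no reset: what is moved stays moved. The work goes in short steps, Python scripts to look and compute and a tool call to move; the robot and the scene stay as the last step left them, time stands still between calls to the robot, and variables do not carry over. Pictures are saved under pics/ and viewed, about 8 in all and at most 12, crops included, and the job is handed in when it is done.

Besides the shell and the picture viewer there is one more tool, called after "Emit:" by a JSON object that holds its "op" and its "data". move_arm: Moves the arm, as the interface text tells. Its arguments: {"type":"object","properties":{"deltas":{"type":"array","items":{"type":"array","items":{"type":"number"}}},"claw":{"type":"number"},"squeeze":{"type":"number"}},"required":["deltas"]}

```bash
ls; mkdir -p pics
cat > h.py <<'E'
import numpy as np, cv2
from station import arm
def shot(c,name=None):
    im=arm.grab_frame(c)
    if name: cv2.imwrite('pics/%s.png'%name,im[:,:,::-1])
    return im
def ray(c,xy):
    k=arm.calibration(c);K=np.array(k["intrinsics"]);T=np.array(k["T"])
    d=np.linalg.inv(K)@[xy[0],xy[1],1]; d=np.array([d[0],-d[1],-d[2]])
    return T[:3,3],T[:3,:3]@d
def onz(c,xy,z):
    o,d=ray(c,xy); return o+d*(z-o[2])/d[2]
def tri(a,b):
    A=np.zeros((3,3));v=np.zeros(3)
    for o,d in (a,b):
        d=d/np.linalg.norm(d);P=np.eye(3)-np.outer(d,d);A+=P;v+=P@o
    return np.linalg.solve(A,v)
E
python3 - <<'E'
from h import *
np.set_printoptions(precision=4,suppress=True)
ims=[shot(c) for c in('scene','side')]
cv2.imwrite('pics/a.png',ims[0][:,:,::-1]);cv2.imwrite('pics/b.png',ims[1][:,:,::-1])
print({k:arm.calibration('scene')[k] for k in arm.calibration('scene')})
print(arm.calibration('side'))
print(arm.tcp_to_grasp,arm.calibration('wrist'),arm.get_state())
P={}
for t in ['dip_cup','cup_mouth','v_rest','thick_block','thick_seat','middle_block','slim_block','flux_bottle','tip_cleaner']:
    for c in('scene','side'):
        r=arm.spot_point(t,c); P[t,c]=r
        print(t,c,[(round(x['score'],2),np.round(x['xy'],1)) for x in r[:3]])
    if P[t,'scene'] and P[t,'side']: 
        print('   tri',tri(ray('scene',P[t,'scene'][0]['xy']),ray('side',P[t,'side'][0]['xy'])))
E
```

```text
pics
{'intrinsics': array([[394.855 ,   0.    , 317.3961],
       [  0.    , 394.855 , 200.0557],
       [  0.    ,   0.    ,   1.    ]]), 'T': array([[-0.6099,  0.5598, -0.561 , -0.0218],
       [-0.7922, -0.4107,  0.4514,  0.5355],
       [ 0.0223,  0.7197,  0.694 ,  0.8631],
       [ 0.    ,  0.    ,  0.    ,  1.    ]])}
{'intrinsics': array([[462.3422,   0.    , 311.2399],
       [  0.    , 462.3422, 202.7785],
       [  0.    ,   0.    ,   1.    ]]), 'T': array([[-0.9982, -0.0475,  0.036 ,  0.6424],
       [ 0.0568, -0.5768,  0.8149,  1.0544],
       [-0.0179,  0.8155,  0.5784,  0.7988],
       [ 0.    ,  0.    ,  0.    ,  1.    ]])}
0.1593 {'intrinsics': array([[309.7069,   0.    , 323.997 ],
       [  0.    , 309.7069, 197.4721],
       [  0.    ,   0.    ,   1.    ]]), 'mount': array([[ 0.0014,  0.9691,  0.2467,  0.0664],
       [ 1.    , -0.0016,  0.0003, -0.001 ],
       [ 0.0007,  0.2467, -0.9691,  0.0199],
       [ 0.    ,  0.    ,  0.    ,  1.    ]])} {'t': 0.1, 'q': array([-0.9589,  0.3593,  0.0111, -0.0003, -1.2241, -0.2881]), 'qd': array([ 0.0008, -0.0013,  0.0022,  0
[... 906 characters left out ...]
43  0.0094]
thick_seat scene [(0.72, array([376.1, 201.5]))]
thick_seat side [(0.52, array([328.7, 185.6]))]
   tri [ 0.5386 -0.1441  0.0204]
middle_block scene [(0.56, array([398.2, 197.5]))]
middle_block side [(0.56, array([326.4, 171.6]))]
   tri [ 0.5326 -0.2411  0.0011]
slim_block scene [(0.65, array([416.9, 186.2]))]
slim_block side [(0.69, array([327.8, 160.4]))]
   tri [ 0.5246 -0.3173  0.0059]
flux_bottle scene [(0.56, array([352.5, 170.2]))]
flux_bottle side [(0.66, array([327.9, 184.6])), (0.62, array([270.7, 178.4]))]
   tri [ 0.5635 -0.0457  0.1296]
tip_cleaner scene [(0.52, array([367.7, 161.9]))]
tip_cleaner side [(0.73, array([273.2, 165.8]))]
   tri [ 0.7075 -0.2679  0.0183]
```

View pics/a.png

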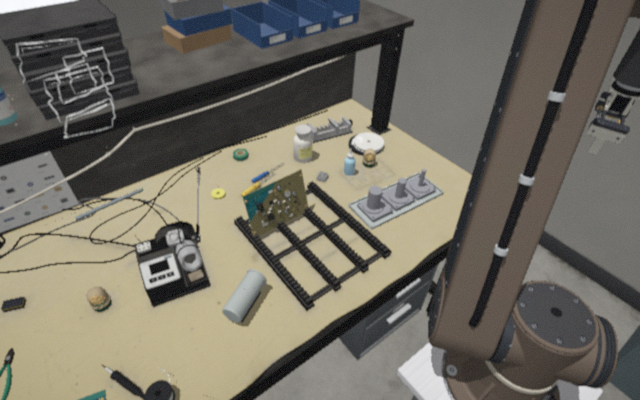

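View pics/b.png

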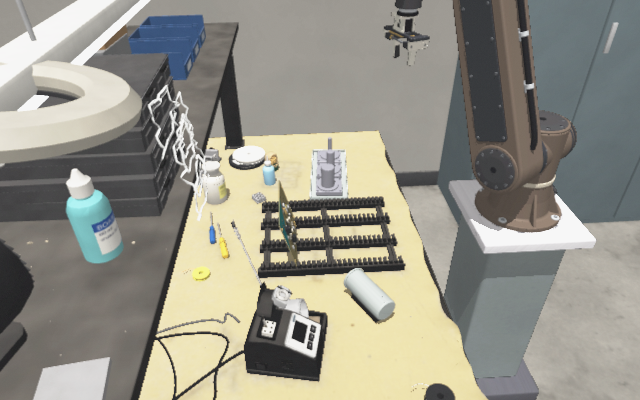

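The cup lies at scene (244,296) with its mouth pointing up and right. The pegs are at (375,200) thick, (400,190) middle and (420,180) slim. The PCB stands at (278,205), between the cup and the rack. I'll look at the pegs with the wrist camera first, since they are on the way.

Emit:
{"op": "move_arm", "data": {"deltas": [[22,34,0,0,0,0],[22,34,0,0,0,0],[22,34,0,0,0,0],[22,34,0,0,0,0],[22,34,0,0,0,0]], "claw": 0}}

```text
t: 1.42
eef_pos: [0.3252, -0.4684, 0.4047]
ee_rot: [-3.141, 0.0, -2.818]
force: [1.3, 0.0, 0.6]
width: 0.0879
```

Emit:
{"op": "move_arm", "data": {"deltas": [[22,34,0,0,0,0],[22,34,0,0,0,0],[22,34,0,0,0,0],[22,34,0,0,0,0],[22,34,0,0,0,0]]}}

```text
t: 1.83
eef_pos: [0.4353, -0.2981, 0.4051]
ee_rot: [-3.141, 0.001, -2.818]
force: [0.3, -0.9, -0.1]
width: 0.0875
```

Emit:
{"op": "move_arm", "data": {"deltas": [[22,34,0,0,0,0],[22,34,0,0,0,0],[22,34,0,0,0,0],[15,20,0,0,0,0],[0,0,0,0,0,0]]}}

```text
t: 2.25
eef_pos: [0.5182, -0.1745, 0.4047]
ee_rot: [-3.141, 0.001, -2.814]
force: [0.4, -1.0, 0.9]
width: 0.0878
```

```bash
cat >> h.py <<'E'
from scipy.spatial.transform import Rotation as Ro
def wpose(s=None):
    s=s or arm.get_state(); T=np.eye(4);T[:3,:3]=Ro.from_euler('xyz',s['ee_rot']).as_matrix();T[:3,3]=s['eef_pos'];return T
def wray(xy,T):
    k=arm.calibration('wrist');K=np.array(k['intrinsics']);M=T@np.array(k['mount'])
    u=np.array([(xy[0]-K[0,2])/K[0,0],(xy[1]-K[1,2])/K[1,1]]);th=np.hypot(*u);s=np.sin(th)/max(th,1e-9)
    return M[:3,3],M[:3,:3]@np.array([u[0]*s,-u[1]*s,-np.cos(th)])
def wonz(xy,T,z):
    o,d=wray(xy,T);return o+d*(z-o[2])/d[2]
def wproj(p,T):
    k=arm.calibration('wrist');K=np.array(k['intrinsics']);M=T@np.array(k['mount'])
    c=np.linalg.inv(M)@np.append(p,1);v=np.array([c[0],-c[1],-c[2]])
    th=np.arctan2(np.hypot(v[0],v[1]),v[2]);r=v[:2]/np.hypot(v[0],v[1])*th
    return r*K[0,0]+K[:2,2]
np.set_printoptions(precision=4,suppress=True)
E
python3 - <<'E'
from h import *
T=wpose();print(T, arm.get_state()['q'],arm.get_state()['t'])
shot('wrist','w1')
for t,z in [('thick_seat',.023),('thick_block',.005),('middle_block',.005),('drip_tray',0),('flux_bottle',0),('tip_cleaner',0)]:
    for r in arm.spot_point(t,'wrist')[:2]: print(t,round(r['score'],2),r['xy'],wonz(r['xy'],T,z))
E
```

```text
[[-0.9468 -0.3218  0.0011  0.5182]
 [-0.3218  0.9468  0.0001 -0.1745]
 [-0.0011 -0.0002 -1.      0.4047]
 [ 0.      0.      0.      1.    ]] [ 0.0335  0.1478 -0.2725 -0.0001 -1.1494 -1.2766] 2.25
flux_bottle 0.8 [267.5, 297.5] [ 0.7196 -0.195   0.    ]
```

View pics/w1.png

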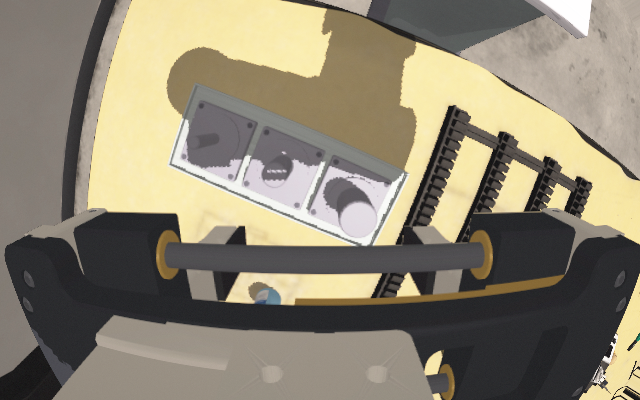

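The wrist view shows the thick peg's flat top at about (357,220), with the middle peg at (275,170) and the slim peg at (205,140). I'll move closer for a precise measurement.

Emit:
{"op": "move_arm", "data": {"deltas": [[20,18,-30,0,0,0],[20,18,-30,0,0,0],[10,9,-20,0,0,0],[0,0,0,0,0,0],[0,0,0,0,0,0]]}}

```text
t: 3.02
eef_pos: [0.5655, -0.1333, 0.3235]
ee_rot: [3.141, -0.003, -2.818]
force: [0.4, -0.3, 0.8]
width: 0.0878
```

Run:
```python
from h import *
T=wpose();np.save('T2.npy',T);print(T[:3,3],arm.get_state()['q'])
im=shot('wrist');cv2.imwrite('pics/w2raw.png',im[:,:,::-1])
for t,z in [('thick_seat',.023),('thick_block',.005),('flux_bottle',0),('tip_cleaner',0)]:
    for r in arm.spot_point(t,'wrist')[:2]: print(t,round(r['score'],2),r['xy'],wonz(r['xy'],T,z))
m=arm.masks_of('thick_block','wrist')
print([(r['score'],r['xy'],r['pixels'].sum()) for r in m])
c=wproj([.54,-.14,.087],T);print(c)
x,y=int(c[0])-100,int(c[1])-75;x=max(x,0);y=max(y,0)
print(x,y);cr=cv2.resize(im[y:y+150,x:x+200],None,fx=4,fy=4,interpolation=cv2.INTER_CUBIC);cv2.imwrite('pics/w2.png',cr[:,:,::-1])
```

```text
[ 0.5655 -0.1333  0.3235] [ 0.105   0.2723 -0.3098  0.0001 -0.9918 -1.3522]
flux_bottle 0.55 [234.8, 291.9] [ 0.7165 -0.1935  0.    ]
[(0.76, [315.6, 137.3], np.int64(3311))]
[327.7844 177.8964]
227 102
```

View pics/w2.png

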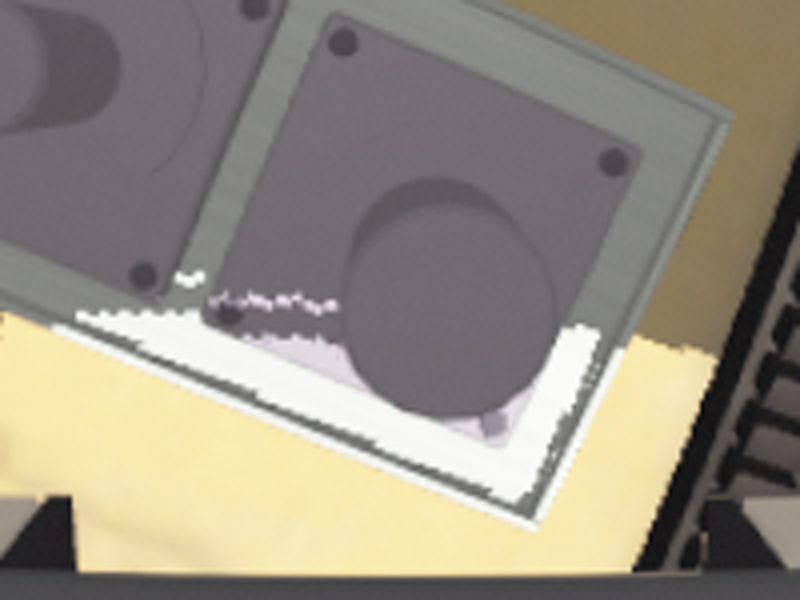

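The peg's top disc is centred at about (450,311) in the crop, with a radius of about 106 crop pixels, and the block corners are visible. I'll convert this to world coordinates.

Run:
```python
from h import *
from scipy.optimize import least_squares as ls
T=np.load('T2.npy')
px=lambda x,y:np.array([227+(x+.5)/4-.5,102+(y+.5)/4-.5])
e=np.array([px(*p) for p in [(344,312),(556,305),(450,418),(440,205),(372,384),(528,388),(378,236)]])
f=lambda v:[np.hypot(*(wonz(p,T,.087)[:2]-v[:2]))-v[2] for p in e]
r=ls(f,[.54,-.14,.02]);print('peg top',r.x,np.array(r.fun)*1e3)
C=[wonz(px(*p),T,.019) for p in [(330,12),(641,152),(505,448),(203,318)]]
print(np.array(C)[:,:2],'ctr',np.mean(C,0),[np.linalg.norm(C[i]-C[i-1]) for i in range(4)])
# refine with image gradient: project model circle, search radial edges
im=cv2.GaussianBlur(cv2.cvtColor(cv2.imread('pics/w2raw.png'),cv2.COLOR_BGR2GRAY),(0,0),1).astype(float)
gx,gy=cv2.Sobel(im,-1,1,0),cv2.Sobel(im,-1,0,1);g=np.hypot(gx,gy)
best=[]
for R in(.0185,.02):
  for dx in np.arange(-4,4.1,.5):
    for dy in np.arange(-4,4.1,.5):
      c=r.x[:2]+np.array([dx,dy])/1e3
      s=0
      for a in np.linspace(0,6.28,60):
        p=wproj([c[0]+R*np.cos(a),c[1]+R*np.sin(a),.087 if R<.019 else .0855],T)
        s+=min(cv2.getRectSubPix(g.astype(np.float32),(1,1),(float(p[0]),float(p[1])))[0,0],60)
      best.append((s,R,*c))
best.sort(reverse=True);print(np.array(best[:6]))
# side-cam & scene checks
for c in('scene','side'):
    k=arm.calibration(c);K=np.array(k['intrinsics']);q=np.linalg.inv(k['T'])@np.append([*r.x[:2],.087],1);v=K@[q[0],-q[1],-q[2]];print(c,v[:2]/v[2])
```

```text
peg top [ 0.5388 -0.1316  0.0192] [-0.0953 -0.4378  0.0218  0.3513 -0.0649  0.3467 -0.1217]
[[ 0.4926 -0.1731]
 [ 0.4996 -0.0949]
 [ 0.577  -0.101 ]
 [ 0.5696 -0.1793]] ctr [ 0.5347 -0.1371  0.019 ] [np.float64(0.07726220761644542), np.float64(0.07846912304635888), np.float64(0.0776601444778168), np.float64(0.07862434634103475)]Traceback (most recent call last):
  File "<stdin>", line 20, in <module>
  File "h.py", line 28, in wproj
    k=arm.calibration('wrist');K=np.array(k['intrinsics']);M=T@np.array(k['mount'])
ValueError: time passes only in moves, steps and waits
```

The peg is at about (0.539, -0.132), an offset of (4, 5.5) mm from the block centre, which is within the stated range. I'll yaw 94°, which the pick needs anyway, and look again to cancel camera mount bias.

Emit:
{"op": "move_arm", "data": {"deltas": [[-3,2,0,0,0,6.7],[-3,2,0,0,0,6.7],[-3,2,0,0,0,6.7],[-3,2,0,0,0,6.7],[-3,2,0,0,0,6.7]]}}

```text
t: 3.73
eef_pos: [0.5504, -0.1232, 0.3256]
ee_rot: [-3.14, 0.001, -2.228]
force: [0.5, -0.2, -0.4]
width: 0.0873
```

Emit:
{"op": "move_arm", "data": {"deltas": [[-3,2,0,0,0,6.7],[-3,2,0,0,0,6.7],[-3,2,0,0,0,6.7],[-3,2,0,0,0,6.7],[-3,2,0,0,0,6.7]]}}

```text
t: 4.15
eef_pos: [0.5354, -0.1131, 0.3256]
ee_rot: [-3.14, 0.0, -1.643]
force: [-0.3, 0.3, 0.5]
width: 0.0877
```

Emit:
{"op": "move_arm", "data": {"deltas": [[-2,2,0,0,0,6.7],[-2,2,0,0,0,6.7],[-2,2,0,0,0,6.7],[0,0,0,0,0,6.7],[0,0,0,0,0,0]]}}

```text
t: 4.57
eef_pos: [0.5295, -0.1071, 0.3256]
ee_rot: [-3.14, -0.0, -1.175]
force: [-0.7, -0.2, 0.4]
width: 0.0874
```

Run:
```python
from h import *
arm.grab_frame('scene')
T=wpose();np.save('T3.npy',T);print(T,arm.get_state()['q'])
c=wproj([.5388,-.1316,.087],T);print(c)
im=shot('wrist','w3raw')
x,y=max(int(c[0])-100,0),max(int(c[1])-75,0)
print(x,y);cr=cv2.resize(im[y:y+150,x:x+200],None,fx=4,fy=4,interpolation=cv2.INTER_CUBIC);cv2.imwrite('pics/w3.png',cr[:,:,::-1])
```

```text
[[ 0.3783 -0.9257  0.0014  0.5296]
 [-0.9257 -0.3783  0.0002 -0.1071]
 [ 0.0004 -0.0014 -1.      0.3255]
 [ 0.      0.      0.      1.    ]] [ 0.1633  0.2053 -0.3963  0.0001 -0.9678  0.2246]
[324.7227 177.7761]
224 102
```

View pics/w3.png

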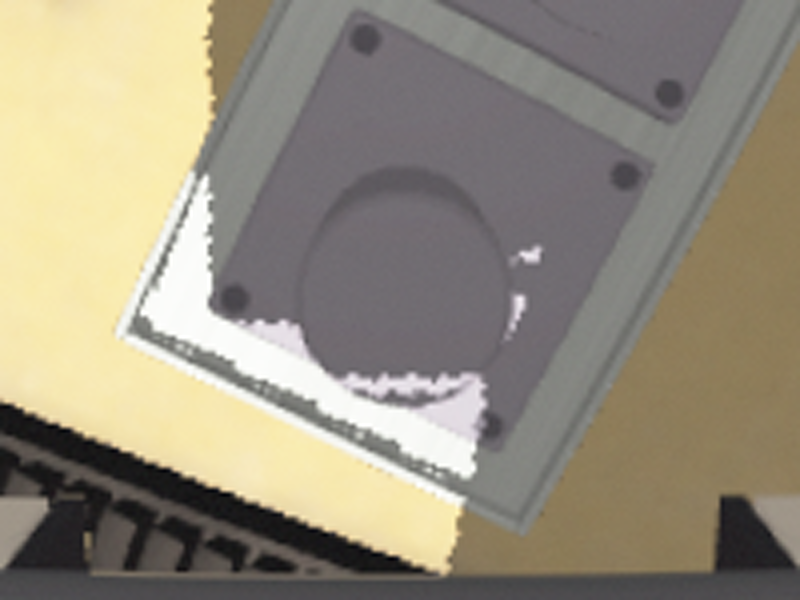

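This crop shows the disc from left 299 to right 511 and top 192 to bottom 406, centre about (405,299).

```bash
python3 - <<'E'
from h import *
from scipy.optimize import least_squares as ls
T=np.load('T3.npy')
px=lambda x,y:np.array([224+(x+.5)/4-.5,102+(y+.5)/4-.5])
e=np.array([px(*p) for p in [(299,300),(511,295),(405,406),(405,192),(328,372),(330,225),(480,225)]])
f=lambda v:[np.hypot(*(wonz(p,T,.087)[:2]-v[:2]))-v[2] for p in e]
r=ls(f,[.54,-.14,.02]);print('peg top',r.x,np.array(r.fun)*1e3)
C=[wonz(px(*p),T,.019) for p in [(358,10),(653,165),(497,452),(212,315)]]
print('ctr',np.mean(C,0),[np.linalg.norm(C[i]-C[i-1]) for i in range(4)])
print(wpose()[:3,3])
E
python3 - <<'E'
from h import *
arm.grab_frame('scene');arm.grab_frame('side')
R={}
for c in('scene','side'):
    m=arm.masks_of('dip_cup',c)[0]['pixels']
    ys,xs=np.nonzero(m);p=np.c_[xs,ys].astype(float);ctr=p.mean(0);u,s,v=np.linalg.svd(p-ctr,full_matrices=0)
    print(c,m.sum(),ctr,v[0],'extent',np.ptp((p-ctr)@v[0]),np.ptp((p-ctr)@v[1]))
    R[c]=[ctr+v[0]*((p-ctr)@v[0]).min(),ctr,ctr+v[0]*((p-ctr)@v[0]).max()]
    print([onz(c,q,.039) for q in R[c]])
E
```

```text
peg top [ 0.5389 -0.1323  0.0192] [-0.1765 -0.1982  0.2558  0.3726 -0.0567 -0.0845 -0.1125]
ctr [ 0.5344 -0.137   0.019 ] [np.float64(0.07934960580995991), np.float64(0.07721728573269268), np.float64(0.07839437450863015), np.float64(0.07612913371473311)]
[ 0.5296 -0.1071  0.3253]Traceback (most recent call last):
  File "<stdin>", line 5, in <module>
IndexError: list index out of range
```

Both looks agree on the peg axis at (0.539, -0.132). Next I'll go to the cup, moving high.

Emit:
{"op": "move_arm", "data": {"deltas": [[-4,20,34,0,0,0],[-4,20,34,0,0,0],[-4,34,20,0,0,0],[-4,40,0,0,0,0],[-4,40,0,0,0,0]]}}

```text
t: 5.23
eef_pos: [0.5095, 0.0481, 0.4146]
ee_rot: [-3.138, 0.0, -1.184]
force: [0.7, 0.5, -0.1]
width: 0.0876
```

Emit:
{"op": "move_arm", "data": {"deltas": [[-4,40,0,0,0,0],[-4,40,0,0,0,0],[-4,40,0,0,0,0],[-4,40,0,0,0,0],[-4,40,0,0,0,0]]}}

```text
t: 5.65
eef_pos: [0.4891, 0.249, 0.413]
ee_rot: [-3.141, 0.0, -1.183]
force: [1.7, -0.2, 0.8]
width: 0.0879
```

Emit:
{"op": "move_arm", "data": {"deltas": [[-4,40,-20,0,0,0],[-4,38,-20,0,0,0],[0,38,-20,0,0,0],[0,0,0,0,0,0],[0,0,0,0,0,0]]}}

```text
t: 6.07
eef_pos: [0.4817, 0.3594, 0.3532]
ee_rot: [3.138, -0.002, -1.18]
force: [-0.5, 0.1, 0.5]
width: 0.0874
```

Run:
```python
from h import *
T=wpose();np.save('T4.npy',T);print(T[:3,3],arm.get_state()['ee_rot'],arm.get_state()['q'])
shot('wrist','w4')
for t,z in [('dip_cup',.039),('cup_mouth',.039),('v_rest',0)]:
    for r in arm.spot_point(t,'wrist')[:2]: print(t,round(r['score'],2),r['xy'],wonz(r['xy'],T,z))
```

```text
[0.4817 0.3594 0.3532] [ 3.1383 -0.0019 -1.1801] [ 0.9658  0.2772 -0.2278 -0.0002 -1.0696 -0.5751]
dip_cup 0.69 [321.9, 172.1] [0.489  0.3429 0.039 ]
cup_mouth 0.63 [319.1, 109.6] [0.5143 0.2885 0.039 ]
```

View pics/w4.png

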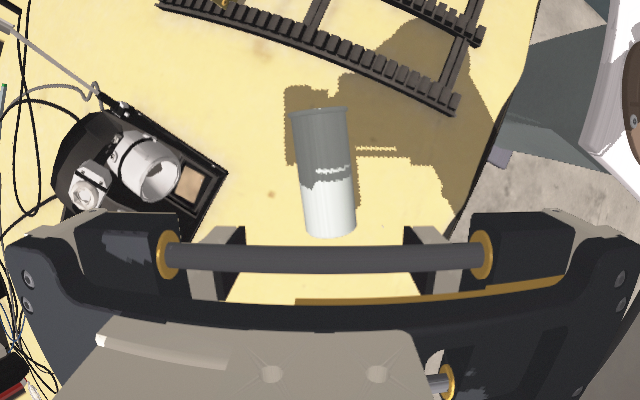

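The cup in the wrist view runs from its mouth at (319,110) to its closed end at (330,236), and the fingers straddle it well. The soldering station is clear to the left. I'll measure the axis accurately.

Run:
```python
from h import *
T=np.load('T4.npy')
im=cv2.imread('pics/w4.png')
g=cv2.GaussianBlur(cv2.cvtColor(im,cv2.COLOR_BGR2HSV)[:,:,1].astype(np.float32),(0,0),1)
M=[]
for row in list(range(125,150,5))+list(range(195,226,5)):
    xc=320+(row-110)*.087
    xs=np.arange(240,400);prof=np.gradient(g[row,240:400])
    L=[x for x in xs if xc-40<x<xc-18];Rr=[x for x in xs if xc+18<x<xc+40]
    l=min(L,key=lambda x:prof[x-240]);r=max(Rr,key=lambda x:prof[x-240])
    A,B=wonz((l,row),T,.045),wonz((r,row),T,.045)
    print(row,l,r,A[:2],B[:2],np.linalg.norm(A-B));M.append(((A+B)/2)[:2])
M=np.array(M);c=M.mean(0);u,s,v=np.linalg.svd(M-c);d=v[0]*np.sign(-v[0][1]);print('axis',c,d,np.degrees(np.arctan2(d[1],d[0])),s)
for n,p,z in [('closed top',(330,238),.03),('mouth far',(318,108),.06)]:
    print(n,(wonz(p,T,z)[:2]-c)@d)
cm=np.array([.5143,.2885]);print('mouth',(cm-c)@d,np.cross(d,cm-c),'mid',(np.array([.489,.3429])-c)@d)
```

```text
125 291 346 [0.5328 0.3117] [0.4857 0.2924] 0.05089095326920078
130 292 347 [0.5302 0.3157] [0.483  0.2963] 0.05096517739692267
135 292 348 [0.5284 0.32  ] [0.4804 0.3003] 0.051984062713688106
140 293 348 [0.5258 0.324 ] [0.4785 0.3046] 0.05114611016591968
145 294 349 [0.5232 0.3281] [0.4758 0.3085] 0.0512496178300526
195 301 354 [0.4994 0.3701] [0.4524 0.3507] 0.05091413577532993
200 302 354 [0.4967 0.3744] [0.4504 0.3553] 0.050154726264803405
205 302 355 [0.4949 0.379 ] [0.4474 0.3595] 0.05134475158804731
210 303 355 [0.4922 0.3834] [0.4454 0.3641] 0.05059902406233353
215 304 355 [0.4894 0.3877] [0.4433 0.3687] 0.049855857015511894
220 304 355 [0.4875 0.3925] [0.4412 0.3734] 0.050098146445260686
225 305 356 [0.4847 0.397 ] [0.4381 0.3778] 0.050359264847069096
axis [0.4836 0.3473] [ 0.4872 -0.8733] -60.840264228016316 [0.1283 0.0009]
closed top -0.06533674898762454
mouth far 0.06693557447129228
mouth 0.06629493949129836 -0.0018651262018218526 mid 0.006462013418832209<stdin>:16: DeprecationWarning: Arrays of 2-dimensional vectors are deprecated. Use arrays of 3-dimensional vectors instead. (deprecated in NumPy 2.0)
```

The cup centre is at (0.487, 0.341), with the axis at yaw -60.8°. I'll pick with the tool tilted 45° toward the mouth, gripping 30 mm toward the closed end, so that the tool still stands at 45° when the cup is mouth down.

Emit:
{"op": "move_arm", "data": {"deltas": [[-12,21,-6,0,0,6.8],[-12,21,-10,-5.61,-3.13,0],[-12,21,-16,-5.61,-3.13,0],[-12,21,-16,-5.61,-3.13,0],[-12,21,-16,-5.61,-3.13,0]]}}

```text
t: 6.68
eef_pos: [0.4222, 0.4628, 0.2929]
ee_rot: [-3.136, -0.452, -1.066]
force: [0.3, -0.4, -0.2]
width: 0.0875
```

Emit:
{"op": "move_arm", "data": {"deltas": [[-12,21,-16,-5.61,-3.13,0],[-12,21,-16,-5.61,-3.13,0],[-12,21,-16,-5.61,-3.13,0],[0,0,0,0,0,0],[0,0,0,0,0,0]]}}

```text
t: 7.1
eef_pos: [0.3857, 0.5263, 0.2412]
ee_rot: [3.138, -0.787, -1.059]
force: [0.8, -0.4, 0.1]
width: 0.0877
```

Run:
```python
from h import *
s=arm.get_state();T=wpose(s);print(T,s['q'],s['t'])
d=np.array([.4872,-.8733,0])
G=np.array([.487,.3412,.039])-.03*d
print('y.d',T[:3,1]@d,'target',G-arm.tcp_to_grasp*T[:3,2]-T[:3,3])
```

```text
[[ 0.3458 -0.8729  0.3443  0.3857]
 [-0.6152 -0.488  -0.6192  0.5263]
 [ 0.7085  0.0023 -0.7057  0.2412]
 [ 0.      0.      0.      1.    ]] [ 1.3514  0.6119 -0.2978  0.5052 -1.3367 -1.1347] 7.1
y.d 0.000867590952216446 target [ 0.0318 -0.0603 -0.0898]
```

Emit:
{"op": "move_arm", "data": {"deltas": [[5,-10,-15,0,0,0],[5,-10,-15,0,0,0],[5,-10,-15,0,0,0],[5,-10,-15,0,0,0],[5,-10,-15,0,0,0]]}}

```text
t: 7.52
eef_pos: [0.4126, 0.4744, 0.1703]
ee_rot: [-3.137, -0.78, -1.067]
force: [0.0, 0.2, -0.7]
width: 0.0876
```

Emit:
{"op": "move_arm", "data": {"deltas": [[3,-5,-8,0,0,0],[4,-5,-7,0,0,0],[0,0,0,0,0,0],[0,0,0,0,0,0],[0,0,0,0,0,0]]}}

```text
t: 7.93
eef_pos: [0.4184, 0.4665, 0.1545]
ee_rot: [-3.139, -0.783, -1.064]
force: [0.5, -0.2, 0.5]
width: 0.0875
```

Run:
```python
from h import *
s=arm.get_state();T=wpose(s);print(T[:3,3],s['force'],s['width'])
d=np.array([.4872,-.8733,0])
print('grasp pt',T[:3,3]+arm.tcp_to_grasp*T[:3,2])
shot('wrist','w5')
```

```text
[0.4184 0.4665 0.1545] [ 0.4798 -0.2182  0.5093] 0.08753712454844134
grasp pt [0.4734 0.3684 0.0416]
```

View pics/w5.png

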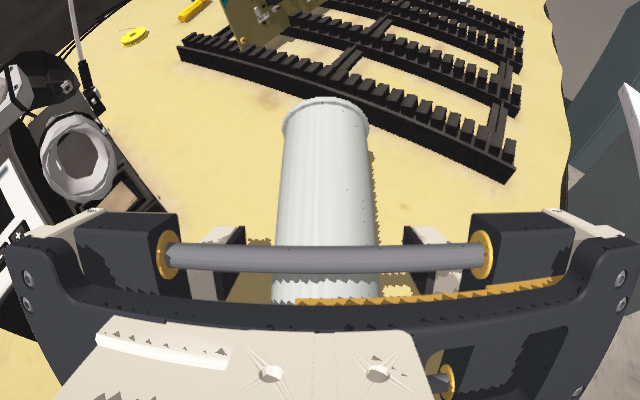

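The cup is centred between the fingers, spanning columns 272 to 378 near the pads. I'll close on it.

Emit:
{"op": "move_arm", "data": {"deltas": [[0,0,-2.5,0,0,0],[0,0,0,0,0,0],[0,0,0,0,0,0],[0,0,0,0,0,0],[0,0,0,0,0,0]], "claw": 255, "squeeze": 40}}

```text
t: 8.4
eef_pos: [0.418, 0.4659, 0.1508]
ee_rot: [-3.142, -0.785, -1.062]
force: [-0.4, -0.3, -0.3]
width: 0.0597
```

Emit:
{"op": "move_arm", "data": {"deltas": [[0,0,0,0,0,0],[0,0,0,0,0,0],[0,0,0,0,0,0],[0,0,0,0,0,0],[0,0,0,0,0,0]]}}

```text
t: 8.82
eef_pos: [0.4182, 0.4659, 0.1509]
ee_rot: [-3.141, -0.785, -1.062]
force: [-0.7, 0.6, 0.4]
width: 0.0517
```

Run:
```python
from h import *
s=arm.get_state();T=wpose(s);print(T[:3,3],s['force'],s['moment'],s['width'],s['q'])
np.save('Tg.npy',T)
```

```text
[0.4182 0.4659 0.1509] [-0.7112  0.6314  0.3657] [2.2221 1.1431 0.1371] 0.05172726191369376 [ 1.2673  0.6732 -0.4714  0.6095 -1.1113 -1.2296]
```

Emit:
{"op": "move_arm", "data": {"deltas": [[0,0,15,0,0,0],[0,0,30,0,0,0],[0,0,40,0,0,0],[0,0,40,0,0,0],[0,0,40,0,0,0]]}}

```text
t: 9.23
eef_pos: [0.4179, 0.4652, 0.3183]
ee_rot: [3.14, -0.785, -1.061]
force: [0.3, 1.1, -1.6]
width: 0.0518
```

Emit:
{"op": "move_arm", "data": {"deltas": [[4,-15,10,5.61,3.13,0],[4,-15,10,5.61,3.13,0],[4,-15,10,5.61,3.13,0],[4,-15,10,5.61,3.13,0],[4,-15,10,5.61,3.13,0]]}}

```text
t: 9.65
eef_pos: [0.4376, 0.3897, 0.3675]
ee_rot: [-3.14, -0.218, -1.061]
force: [0.9, -1.3, -1.6]
width: 0.0519
```

Emit:
{"op": "move_arm", "data": {"deltas": [[4,-15,5,5.61,3.13,0],[4,-15,5,5.61,3.13,0],[4,-15,5,5.61,3.13,0],[4,-15,5,5.61,3.13,0],[4,-15,5,5.61,3.13,0]]}}

```text
t: 10.07
eef_pos: [0.4573, 0.3152, 0.3927]
ee_rot: [-3.139, 0.343, -1.059]
force: [0.3, -1.2, -2.3]
width: 0.0518
```

Emit:
{"op": "move_arm", "data": {"deltas": [[4,-15,5,5.61,3.13,0],[4,-15,5,5.61,3.13,0],[4,-15,5,5.61,3.13,0],[4,-15,5,5.61,3.13,0],[0,0,0,0,0,0]]}}

```text
t: 10.48
eef_pos: [0.4754, 0.2522, 0.4119]
ee_rot: [-3.14, 0.792, -1.064]
force: [0.0, -0.1, -1.1]
width: 0.0519
```

Run:
```python
from h import *
s=arm.get_state();T=wpose(s);print(T,s['force'],s['moment'],s['width'],s['q'],s['t'])
Tg=np.load('Tg.npy');d=np.array([.4872,-.8733,0])
R=T[:3,:3]@Tg[:3,:3].T; print('cup axis now',R@d)
shot('wrist','w6')
```

```text
[[ 0.341  -0.8749 -0.3438  0.4754]
 [-0.6144 -0.4842  0.6229  0.2522]
 [-0.7115 -0.0012 -0.7027  0.4119]
 [ 0.      0.      0.      1.    ]] [ 0.0111 -0.08   -1.079 ] [-2.563  -1.3129 -0.0295] 0.05191957022586942 [ 0.472   0.2016 -0.0192 -0.8    -1.439   0.1822] 10.4833
cup axis now [-0.0017  0.0053 -1.    ]
```

View pics/w6.png

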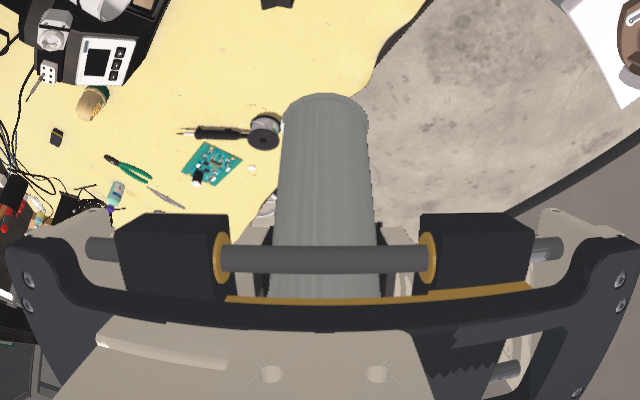

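The cup is held as before, with its mouth rim at row 95 and columns 285 to 368, matching the pre-lift view. Next is the transfer to above the thick peg.

Emit:
{"op": "move_arm", "data": {"deltas": [[10,-40,5,0,0,0],[10,-40,5,0,0,0],[10,-40,0,0,0,0],[10,-40,0,0,0,0],[10,-40,0,0,0,0]]}}

```text
t: 10.95
eef_pos: [0.5236, 0.0551, 0.4217]
ee_rot: [-3.141, 0.783, -1.059]
force: [2.0, 1.1, -1.5]
width: 0.052
```

Emit:
{"op": "move_arm", "data": {"deltas": [[10,-40,0,0,0,0],[10,-40,0,0,0,0],[10,-40,0,0,0,0],[10,-40,0,0,0,0],[10,-40,0,0,0,0]]}}

```text
t: 11.37
eef_pos: [0.5743, -0.1447, 0.4215]
ee_rot: [3.141, 0.783, -1.06]
force: [0.6, 1.2, -1.4]
width: 0.0515
```

Emit:
{"op": "move_arm", "data": {"deltas": [[10,-40,-5,0,0,0],[8,-40,-5,0,0,0],[0,0,-10,0,0,0],[0,0,0,0,0,0],[0,0,0,0,0,0]]}}

```text
t: 11.78
eef_pos: [0.5924, -0.2232, 0.4003]
ee_rot: [3.139, 0.785, -1.063]
force: [0.6, 0.1, -0.4]
width: 0.0517
```

```bash
cat >> h.py <<'E'
Tg=np.load('Tg.npy');D=np.array([.4872,-.8733,0])
gp=Tg[:3,3]+arm.tcp_to_grasp*Tg[:3,2]; s0=(np.array([.487,.3412,.039])-gp)@D
P0=np.append((gp+(s0+.06)*D)[:2],.039)
mt=Tg[:3,:3].T@(P0-Tg[:3,3]); at=Tg[:3,:3].T@D
PEG=np.array([.5389,-.132])
def rep():
    s=arm.get_state();T=wpose(s);m=T[:3,:3]@mt+T[:3,3];a=T[:3,:3]@at
    print('t',s['t'],'F',s['force'],'M',s['moment'],'w',s['width'],'\nq',s['q'],'\nmouth',m,'peg-mouth mm',(PEG-m[:2])*1e3,'h over seat',(m[2]-.023)*1e3,'axis',a)
    rv=np.cross(a,[0,0,-1]);print('fix turn deg',np.degrees(rv)); return T
E
python3 - <<'E'
from h import *
rep()
E
```

```text
t 11.7833 F [ 0.6073  0.0811 -0.403 ] M [-2.345  -1.2761 -0.028 ] w 0.05170222069525023 
q [-0.2647  0.505   0.3284 -0.5721 -1.9428  0.7141] 
mouth [ 0.5375 -0.1258  0.1977] peg-mouth mm [ 1.3926 -6.1829] h over seat 174.73433306487257 axis [-0.0013 -0.0018 -1.    ]
fix turn deg [ 0.1033 -0.076   0.    ]
```

Emit:
{"op": "move_arm", "data": {"deltas": [[1.4,-6.2,-20,0,0,0],[0,0,-30,0,0,0],[0,0,-30,0,0,0],[0,0,-14,0,0,0],[0,0,0,0,0,0]]}}

```text
t: 12.2
eef_pos: [0.5932, -0.2284, 0.3043]
ee_rot: [3.136, 0.789, -1.064]
force: [-0.6, 0.2, -2.1]
width: 0.052
```

Run:
```python
from h import *
rep()
a=shot('scene');b=shot('side')
f=lambda im,x,y:cv2.resize(im[y:y+130,x:x+130],None,fx=3,fy=3,interpolation=cv2.INTER_CUBIC)
cv2.imwrite('pics/c7.png',np.hstack([f(a,310,110),f(b,265,100)])[:,:,::-1])
```

```text
t 12.2 F [-0.6328  0.1744 -2.1048] M [-2.369  -1.1654  0.0088] w 0.052044110500752964 
q [-0.2673  0.5858  0.2287 -0.5425 -1.7945  0.8152] 
mouth [ 0.5376 -0.1307  0.1022] peg-mouth mm [ 1.34   -1.3163] h over seat 79.1599268738066 axis [-0.0045  0.0002 -1.    ]
fix turn deg [-0.0114 -0.2587 -0.    ]
```

View pics/c7.png

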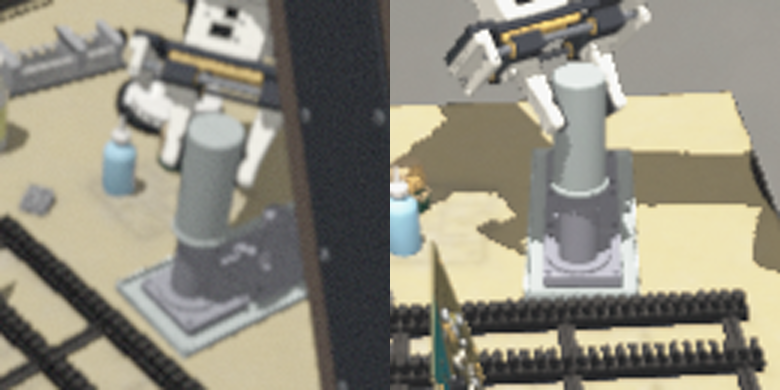

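The cup hangs right over the thick peg in both views. In the side view, the cup centre is at crop column 580 and the peg at about 577, so the small +x correction agrees. I'll lower it slowly.

Emit:
{"op": "move_arm", "data": {"deltas": [[1.3,-1.3,-4,0,0,0],[0,0,-4,0,0,0],[0,0,-4,0,0,0],[0,0,0,0,0,0],[0,0,0,0,0,0]]}}

```text
t: 12.72
eef_pos: [0.5948, -0.2318, 0.295]
ee_rot: [3.141, 0.785, -1.062]
force: [-0.1, -0.2, -1.8]
width: 0.0519
```

Run:
```python
from h import *
rep()
```

```text
t 12.7167 F [-0.1361 -0.2437 -1.7987] M [-2.4072 -1.1943 -0.0355] w 0.051906004879198026 
q [-0.271   0.597   0.2258 -0.5394 -1.7788  0.8266] 
mouth [ 0.5403 -0.1343  0.0924] peg-mouth mm [-1.4404  2.274 ] h over seat 69.38552966634495 axis [ 0.0003 -0.0012 -1.    ]
fix turn deg [0.0704 0.0183 0.    ]
```

Emit:
{"op": "move_arm", "data": {"deltas": [[-1.4,2.2,0,0,0,0],[0,0,0,0,0,0],[0,0,0,0,0,0],[0,0,-2,0,0,0],[0,0,-2,0,0,0]]}}

```text
t: 13.13
eef_pos: [0.5935, -0.2295, 0.291]
ee_rot: [-3.141, 0.784, -1.062]
force: [-1.1, -0.3, -2.5]
width: 0.0521
```

Run:
```python
from h import *
rep()
```

```text
t 13.1333 F [-1.0849 -0.2791 -2.4515] M [-2.4105 -1.2129  0.0187] w 0.0521214292484124 
q [-0.2685  0.5974  0.2166 -0.5395 -1.769   0.8301] 
mouth [ 0.5392 -0.132   0.0883] peg-mouth mm [-0.2655  0.0389] h over seat 65.33666365377661 axis [ 0.001  -0.0014 -1.    ]
fix turn deg [0.0788 0.0552 0.    ]
```

Emit:
{"op": "move_arm", "data": {"deltas": [[0,0,-2,0,0,0],[0,0,-2,0,0,0],[0,0,0,0,0,0],[0,0,0,0,0,0],[0,0,0,0,0,0]]}}

```text
t: 13.55
eef_pos: [0.5935, -0.2296, 0.2868]
ee_rot: [3.141, 0.785, -1.062]
force: [0.2, 0.0, -1.0]
width: 0.0518
```

Run:
```python
from h import *
rep()
```

```text
t 13.55 F [ 0.2145  0.0192 -1.048 ] M [-2.3935 -1.216  -0.0475] w 0.05175554655983318 
q [-0.2684  0.6014  0.2132 -0.5388 -1.7631  0.8336] 
mouth [ 0.539  -0.132   0.0842] peg-mouth mm [-0.1442  0.0436] h over seat 61.24329988383905 axis [ 0.0003 -0.0013 -1.    ]
fix turn deg [0.0727 0.0192 0.    ]
```

No contact force yet, with the rim just below the peg top. I'll keep going.

Emit:
{"op": "move_arm", "data": {"deltas": [[0,0,-2,0,0,0],[0,0,-2,0,0,0],[0,0,-2,0,0,0],[0,0,-2,0,0,0],[0,0,0,0,0,0]]}}

```text
t: 13.97
eef_pos: [0.5933, -0.2295, 0.2782]
ee_rot: [3.141, 0.786, -1.063]
force: [-0.6, 0.3, -1.3]
width: 0.0518
```

Run:
```python
from h import *
rep()
```

```text
t 13.9667 F [-0.6011  0.3261 -1.3224] M [-2.4347 -1.2039  0.0417] w 0.05178700536143472 
q [-0.2683  0.6095  0.2058 -0.5377 -1.7503  0.8411] 
mouth [ 0.5387 -0.1319  0.0757] peg-mouth mm [ 0.1633 -0.1311] h over seat 52.718632588186146 axis [-0.0004 -0.0009 -1.    ]
fix turn deg [ 0.0528 -0.0236  0.    ]
```

It is on the peg with free play: 11 mm of overlap and no force.

Emit:
{"op": "move_arm", "data": {"deltas": [[0,0,-4,0,0,0],[0,0,-4,0,0,0],[0,0,-4,0,0,0],[0,0,-4,0,0,0],[0,0,-4,0,0,0]]}}

```text
t: 14.38
eef_pos: [0.5934, -0.2295, 0.2583]
ee_rot: [3.141, 0.785, -1.062]
force: [-0.2, -0.6, -1.5]
width: 0.0518
```

Emit:
{"op": "move_arm", "data": {"deltas": [[0,0,-4,0,0,0],[0,0,-4,0,0,0],[0,0,-4,0,0,0],[0,0,-4,0,0,0],[0,0,-4,0,0,0]]}}

```text
t: 14.8
eef_pos: [0.5935, -0.2295, 0.2384]
ee_rot: [3.141, 0.785, -1.062]
force: [-0.6, 0.5, -1.8]
width: 0.0518
```

Run:
```python
from h import *
rep()
```

```text
t 14.8 F [-0.6225  0.4865 -1.8101] M [-2.3664 -1.233  -0.0092] w 0.05180751462247891 
q [-0.2676  0.6495  0.1761 -0.5325 -1.6894  0.8769] 
mouth [ 0.539  -0.132   0.0359] peg-mouth mm [-0.112  -0.0168] h over seat 12.875366350871325 axis [ 0.0004 -0.0012 -1.    ]
fix turn deg [0.0697 0.0221 0.    ]
```

Next I'll creep down to contact.

Emit:
{"op": "move_arm", "data": {"deltas": [[0,0,-2,0,0,0],[0,0,-2,0,0,0],[0,0,-2,0,0,0],[0,0,-2,0,0,0],[0,0,0,0,0,0]]}}

```text
t: 15.22
eef_pos: [0.5934, -0.2295, 0.2305]
ee_rot: [3.141, 0.785, -1.062]
force: [0.3, 0.3, -2.1]
width: 0.0519
```

Emit:
{"op": "move_arm", "data": {"deltas": [[0,0,-1,0,0,0],[0,0,-1,0,0,0],[0,0,0,0,0,0],[0,0,0,0,0,0],[0,0,0,0,0,0]]}}

```text
t: 15.63
eef_pos: [0.5935, -0.2295, 0.2289]
ee_rot: [3.142, 0.785, -1.062]
force: [0.5, -0.4, -1.6]
width: 0.0519
```

Run:
```python
from h import *
rep()
```

```text
t 15.6333 F [ 0.5155 -0.3712 -1.6232] M [-2.365  -1.1542 -0.0044] w 0.051878418610607116 
q [-0.2675  0.6595  0.1699 -0.5317 -1.6752  0.8852] 
mouth [ 0.5391 -0.132   0.0264] peg-mouth mm [-0.1547  0.0116] h over seat 3.351948515371926 axis [ 0.0005 -0.0013 -1.    ]
fix turn deg [0.0722 0.0303 0.    ]
```

Emit:
{"op": "move_arm", "data": {"deltas": [[0,0,-1,0,0,0],[0,0,-1,0,0,0],[0,0,0,0,0,0],[0,0,0,0,0,0],[0,0,0,0,0,0]]}}

```text
t: 16.05
eef_pos: [0.5934, -0.2295, 0.2268]
ee_rot: [3.141, 0.785, -1.062]
force: [0.8, 0.5, -2.3]
width: 0.0519
```

Emit:
{"op": "move_arm", "data": {"deltas": [[0,0,-1,0,0,0],[0,0,0,0,0,0],[0,0,0,0,0,0],[0,0,0,0,0,0],[0,0,0,0,0,0]]}}

```text
t: 16.47
eef_pos: [0.5935, -0.2295, 0.2259]
ee_rot: [3.142, 0.785, -1.062]
force: [0.8, -0.0, -1.0]
width: 0.0521
```

Run:
```python
from h import *
rep()
```

```text
t 16.4667 F [ 0.8318 -0.005  -1.0433] M [-2.3865 -1.1827  0.0131] w 0.05205535161778964 
q [-0.2674  0.6628  0.168  -0.5314 -1.6708  0.8878] 
mouth [ 0.5391 -0.132   0.0233] peg-mouth mm [-0.1514 -0.0118] h over seat 0.30093427909557574 axis [ 0.0005 -0.0012 -1.    ]
fix turn deg [0.0702 0.0286 0.    ]
```

Emit:
{"op": "move_arm", "data": {"deltas": [[0,0,-1,0,0,0],[0,0,0,0,0,0],[0,0,0,0,0,0],[0,0,0,0,0,0],[0,0,0,0,0,0]]}}

```text
t: 16.88
eef_pos: [0.5935, -0.2295, 0.2249]
ee_rot: [3.141, 0.785, -1.062]
force: [-1.1, -0.0, -1.2]
width: 0.0518
```

Emit:
{"op": "move_arm", "data": {"deltas": [[0,0,-1,0,0,0],[0,0,0,0,0,0],[0,0,0,0,0,0],[0,0,0,0,0,0],[0,0,0,0,0,0]]}}

```text
t: 17.3
eef_pos: [0.5935, -0.2296, 0.2245]
ee_rot: [-3.141, 0.785, -1.061]
force: [-0.0, -0.5, 5.8]
width: 0.0517
```

Contact: the vertical force has gone from -1 to +6 N at the predicted seat height. I'll press a bit more, then release.

Emit:
{"op": "move_arm", "data": {"deltas": [[0,0,-1,0,0,0],[0,0,0,0,0,0],[0,0,0,0,0,0],[0,0,0,0,0,0],[0,0,0,0,0,0]]}}

```text
t: 17.72
eef_pos: [0.5935, -0.2296, 0.2245]
ee_rot: [-3.14, 0.785, -1.06]
force: [0.0, -0.7, 11.2]
width: 0.0526
```

Emit:
{"op": "move_arm", "data": {"deltas": [[0,0,0,0,0,0],[0,0,0,0,0,0],[0,0,0,0,0,0],[0,0,0,0,0,0],[0,0,0,0,0,0]], "claw": 0}}

```text
t: 18.13
eef_pos: [0.5934, -0.2295, 0.2225]
ee_rot: [3.141, 0.785, -1.062]
force: [0.3, 0.6, -0.7]
width: 0.0797
```

Emit:
{"op": "move_arm", "data": {"deltas": [[0,0,0,0,0,0],[0,0,0,0,0,0],[0,0,0,0,0,0],[0,0,0,0,0,0],[0,0,0,0,0,0]]}}

```text
t: 18.55
eef_pos: [0.5935, -0.2295, 0.2228]
ee_rot: [3.141, 0.785, -1.062]
force: [-0.2, 0.1, -0.9]
width: 0.0875
```

Emit:
{"op": "move_arm", "data": {"deltas": [[3.4,-6.2,7.1,0,0,0],[5.2,-9.3,10.6,0,0,0],[6.9,-12.4,14.1,0,0,0],[6.9,-12.4,14.1,0,0,0],[6.9,-12.4,14.1,0,0,0]]}}

```text
t: 18.97
eef_pos: [0.6231, -0.2832, 0.2842]
ee_rot: [3.141, 0.784, -1.062]
force: [0.0, -0.3, -0.6]
width: 0.0874
```

Emit:
{"op": "move_arm", "data": {"deltas": [[6.9,-12.4,14.1,0,0,0],[6.9,-12.4,14.1,0,0,0],[6.9,-12.4,14.1,0,0,0],[6.9,-12.4,14.1,0,0,0],[0,0,20,0,0,0]]}}

```text
t: 19.38
eef_pos: [0.6506, -0.3342, 0.3584]
ee_rot: [3.138, 0.786, -1.066]
force: [-0.7, 0.8, -1.4]
width: 0.0879
```

Emit:
{"op": "move_arm", "data": {"deltas": [[0,0,20,0,0,0],[0,0,0,0,0,0],[0,0,0,0,0,0],[0,0,0,0,0,0],[0,0,0,0,0,0]]}}

```text
t: 19.8
eef_pos: [0.6502, -0.3318, 0.3785]
ee_rot: [3.14, 0.786, -1.063]
force: [0.8, -1.2, -0.5]
width: 0.0873
```

Run:
```python
from h import *
s=arm.get_state();print(s['t'],s['eef_pos'],s['force'])
a=shot('scene');b=shot('side');w=shot('wrist')
f=lambda im,x,y:cv2.resize(im[y:y+130,x:x+130],None,fx=3,fy=3,interpolation=cv2.INTER_CUBIC)
cv2.imwrite('pics/c8.png',np.hstack([f(a,310,110),f(b,265,100)])[:,:,::-1])
```

```text
19.8 [ 0.6502 -0.3318  0.3785] [ 0.7607 -1.2295 -0.5496]
```

View pics/c8.png

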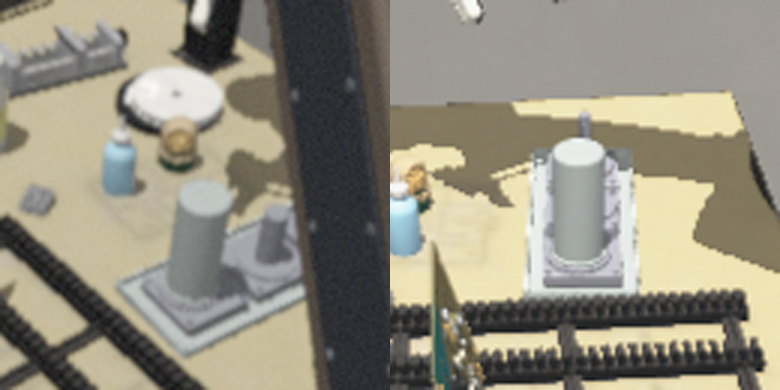

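Both views show the cup upright, mouth down on the thick peg, with its rim on the foot (side crop about (578,262)). The gripper is clear, and the bottle and tip cleaner are where they were.

```bash
python3 -c "
from station import arm
print(arm.job_done())"
```

```text
the job is handed in; nothing more can be done
None
```

The dip cup is hanging mouth down on the thickest peg, with its rim on the peg's round foot. I let go, backed the gripper clear and handed the job in at about 20 s; no verdict was reported.

- **Finding the peg:** two wrist-camera views agreed to within 1 mm on the peg's axis, about 4–5 mm off the block's centre in each direction. Both views measured its radius as 19.2 mm instead of 20 mm. I did not correct for that, and the cup slid on freely.
- **Seating:** the cup met no resistance on the way down. It touched at about 1 mm below the calculated seat level, and I pressed it to about 11 N before opening the jaws.
- **Last checks:** the scene and side pictures taken after I let go show the cup upright on the foot and the gripper well clear of it. The flux bottle and tip cleaner still stand where they were. I judged flushness from the contact height, the force and these pictures; I did not measure it separately after letting go.

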